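Snap the lid onto the tape tub

TASK

Close the grey storage tub: take its lid from the sloping wooden stand by the rib, hook the lid's tongue under the tub's fixed lip while the opposite edge is still well raised, then swing it down and press gently beside each black spring clip until both have snapped over the lid. Leave the lid fully home and do not shove or knock over the ink jar, the paper cup or the brush that lie loose near the work.

Things in the scene. Friction and masses are not known exactly. Their poses are not given: they have to be found in the camera images.
- tub: Open grey plastic tub, tape roll inside, fixed. Origin under its centre on the bench, z up, x from lip side (-x) to clip side (+x); mm: walls x -80..75, y +-63, 5 thick, rim z 60. When the lid is home its frame is parallel to the tub's, 60 above it. It goes in tilted, clip side 10 to 25 degrees high, tongue first: its rails bar a level entry.
- tub_lip (a point): Tub frame (-86, 0, 60) mm: foot of the upright wall on the -x side, where the ledge (z 60, from the wall's inner face at x -86 inwards) ends. From this wall a lip of full width overhangs the ledge: its underside rises inwards at 25 degrees from z 67.5 at x -86 to z 72 at x -76; its top reaches z 78. The tongue goes between ledge and lip until it meets the wall.
- clip_left (a joint): Black spring clip, 30 mm wide, top z 89, on the tub's +x wall at tub y +36 mm. Angle in rad: 0 at rest, grows to about 0.12 as its nose is pushed outwards, springs back. Its inner face slopes 25 degrees from vertical and meets the lid's edge coming down at about z 77; the edge must pass the nose at z 67. Pressing the lid past one clip takes about 8 to 16 N.
- clip_right (a joint): The same clip at tub y -36 mm.
- clip_left_nose (a point): Lower inner edge of the left clip's nose: tub frame (72, 36, 67) mm when at rest.
- clip_right_nose (a point): Lower inner edge of the right clip's nose: tub frame (72, -36, 67) mm when at rest.
- stand: Fixed light-wood drying stand, about 165 x 120 x 110 mm, origin under its centre, its board rising at 32 degrees towards its +x side, with a toe strip at the low (-x) end. The lid lies on it.
- lid: Grey lid, about 200 g, on the stand, outside up, tilted 32 degrees, tongue low. Origin: middle of the plate's underside; z out of the top, x from tongue to far edge; mm: plate x -76..77, y +-62, z 0..5; tongue x -85..-76, y +-45, z 0..4; rails below, 10 deep (sides x +-60 at y +-51..55; far x 62..67), 3 clear of the tub's walls. Solid rib on top: x +-7, y +-45, up to z 40.
- lid_grip (a point): Point to grip in the rib: lid frame (0, 0, 27) mm, axes as the lid. The rib (14 mm thick, 90 long) is too long to take by its ends: pinch it across its thickness, tool square to the lid.
- lid_tongue (a point): Middle of the tongue's tip: lid frame (-85, 0, 2) mm.
- lid_far_edge (a point): Middle of the upper far edge: lid frame (77, 0, 5) mm. To press beside a clip, press the plate at lid (53, +-34).
- jar: Small loose ink jar, 55 mm wide and high, black lid, between tub and stand nearest the robot; leave alone.
- cup: Loose paper cup, 88 x 93 x 110 mm, grey with a white inside, farther back between tub and stand; leave alone.
- loose_brush: Loose paint brush, 177 x 31 x 12 mm, lying between tub and stand; leave alone.
Mind the look-alikes: they are no part of the job. Of the things that look like the lid, the larger one is meant.

How it is judged:
On the way, in this order (a step that is already met when the one before it is completed fails the run):
1. the tongue is under the tub's lip while the far edge is still raised above the clips (x of lid_tongue in the frame of tub between -0.09 and -0.08 m and y of lid_tongue in the frame of tub between -0.01 and 0.01 m and z of lid_tongue in the frame of tub between 0.057 and 0.068 m and z of lid_far_edge in the frame of tub above 0.09 m), for 0.1 s.
2. the lid is down and both clips have snapped over it (x of lid_tongue in the frame of tub between -0.09 and -0.08 m and y of lid_tongue in the frame of tub between -0.01 and 0.01 m and z of lid_tongue in the frame of tub between 0.057 and 0.068 m and z of lid in the frame of tub between 0.057 and 0.063 m and angle between the z axis of lid and the z axis of tub, either way round below 0.03 rad and angle between the x axis of lid and the x axis of tub, either way round below 0.06 rad and z of lid_far_edge in the frame of tub between 0.062 and 0.068 m and value of joint each of clip_left, clip_right below 0.03 rad), for 0.2 s.
At the end, for the whole second after the job is handed in: The tongue is under the lip (tip 80-90 mm from the tub centre, within 10 mm of the middle), the lid's underside 57-63 mm high, level within 0.03 rad, turned with the tub within 0.06 rad, its far top edge at 62-68 mm, both clips back within 0.03 rad of rest, the lid at rest (all of step 2 and linear speed of lid below 0.02 m/s); the robot touches nothing.
It fails at once if the lid is slammed or forced onto the tub (more than 70 N between them) (contact force between lid and tub above 70 N).
It fails at once if the ink jar is shoved more than 30 mm (distance of jar from where it was at the start of the episode above 0.03 m).
It fails at once if the cup is shoved more than 30 mm (distance of cup from where it was at the start of the episode above 0.03 m).
It fails at once if the brush is shoved more than 30 mm (distance of loose_brush from where it was at the start of the episode above 0.03 m).
It fails at once if the ink jar or the cup is knocked over (angle between any of jar, cup's own z axis and vertical above 0.5 rad).
It also fails if it takes over 58 s, if anything falls off the work surface, if the arm or the gripper's body presses on something with over 40 N, if the wrist force passes 120 N, or if a joint passes its speed limit or range.

ROBOT

A 6-joint arm with a two-finger parallel gripper is mounted at the origin on a cart in front of the work surface, level with it; the furniture and walls round the work are solid. World frame = base frame: x ahead of the robot, y to its left, z up, the work surface at z = 0. Lengths are in m, angles in rad, forces in N, time in s.
With the tool pointing down it reaches from about 0.325 to 0.9 m from the base axis. Payload 6.1 kg.
Tool frame: the origin (TCP) lies midway between the tips of the shut fingers; the grasp point (between the pads) lies 19 mm behind it; z points along the fingers, y is the line along which they close (so a half turn about z gives the same grasp; the last joint's range is limited). The gripper opens to 85 mm and grips with 20 to 120 N. Pads are 22 mm wide; open, the fingers measure 114 mm over their backs; the gripper's body (76 mm by 85 mm) begins 54 mm behind the grasp point. The pads swing forward as they close: fully open they stand 13 mm farther back than shut.
Start: joints at [1.155, 0.22, 1.526, -0, 1.395, -0.126], TCP at [0.179, 0.599, 0.231] pointing down, gripper open.
Joint ranges: [-2.98, 2.98], [-0.91, 2.08], [0.09, 2.57], [-1.24, 4.39], [0.2, 2.65], [-2.68, 2.68]. Speed limits (rad/s): [2.57, 2.57, 3.01, 3.14, 3.14, 3.14].

INTERFACE

Orientations are given as [roll, pitch, yaw] about the fixed x, y, z axes, in that order (R = Rz(yaw) Ry(pitch) Rx(roll)).
In Python, from plant import movep, move_l, set_joints, gripper_to, hold, inverse_kinematics, observe, get_image, get_calibration, Unreachable, job_done gives the robot as it stands. Calls block until the motion is done:
- movep(position, orientation): joint-space move of the TCP to a pose.
- move_l(position, feed=0.15, rotation=None, max_force=None): straight line of the TCP; rotation=None keeps the orientation; feed is the mean speed in m/s. With max_force (N) it stops when the force on the tool has changed by that much, and returns True; else False.
- set_joints(angles): joint-space move.
- gripper_to(opening, f_grip=None): finger opening in m; f_grip is the grip in N (None keeps the last); returns when the fingers have stopped.
- hold(seconds).
- inverse_kinematics(position, orientation): joint angles nearest the present ones, or None.
- observe(): the state.
- get_image(name): name is "scene" or "top"; returns (picture, depth): 480x640x3 uint8, red, green, blue; 480x640 float32, m along the optical axis (not along the pixel's ray), 0 where there is no reading.
- get_calibration(name): a dict with "intrinsics" (3x3 intrinsics, pixels), "world_from_camera" (4x4, takes a point from camera to world coordinates). Camera axes: x right, y down, z forward; pixel columns grow to the right and rows downward; lengths in m; the calibration is good to about 2 mm. A picture is of the moment at which its call begins. get_calibration takes no time and is no camera call.
A pose or a line that the arm cannot do raises Unreachable and nothing moves.
- job_done(): hands the job in; it is judged then, once.
The state is a dict: "time_s": time; "q": joint angles; "joint_velocities": joint speeds; "joint_torque": joint torques, N m; "eef_pos": TCP position; "tcp_rot": TCP orientation; "ft_force": force on the tool from outside, world axes, zero at the start; "torque": the same for the moment, N m; "opening": finger opening in m; "grasp_force": force on a finger pad.
Only numpy, scipy, OpenCV 4.12 (cv2) and the standard library are available. Lean on these libraries where they do the work, as an engineer would, in place of code of your own. Each camera call takes 0.05 s, during which the arm holds its last target. There are 200 camera calls.

## Working session

There is one attempt and no reset: what is moved stays moved. The work goes in short steps, each a Python script; the robot and the scene stay as the last script left them, time stands still between calls to the robot, and variables do not carry over. Pictures are saved under pics/ and viewed, at most 10 in all, crops included, and the job is handed in when it is done.

```bash
mkdir -p pics; ls
python3 - <<'E'
from plant import *
import numpy as np,cv2
for n in ["scene","top"]:
    p,d=get_image(n); cv2.imwrite(f"pics/{n}0.png",p[:,:,::-1]); np.save(f"pics/{n}0.npy",d)
    c=get_calibration(n); print(n,c["intrinsics"],c["world_from_camera"])
print(observe())
E
```

```text
pics
scene [[458.350064     0.         323.3643514 ]
 [  0.         458.350064   240.05456033]
 [  0.           0.           1.        ]] [[ 0.81525055 -0.41008206  0.40890004  0.16159299]
 [-0.57903672 -0.58833844  0.56442392 -0.55669094]
 [ 0.00911149 -0.69691504 -0.71709581  0.80521191]
 [ 0.          0.          0.          1.        ]]
top [[474.18024977   0.         320.50521962]
 [  0.         474.18024977 241.74610729]
 [  0.           0.           1.        ]] [[-0.00331008 -0.98197034  0.18900607  0.38099078]
 [-0.99970008  0.00783573  0.02320227 -0.00207102]
 [-0.02426494 -0.18887258 -0.98170177  1.02679825]
 [ 0.          0.          0.          1.        ]]
{'time_s': 0.1, 'q': array([ 1.15488533e+00,  2.21169722e-01,  1.52750159e+00, -4.49299504e-06,
        1.39471428e+00, -1.26053642e-01]), 'joint_velocities': array([ 0.00068571, -0.00059061, -0.00294933,  0.00031824,  0.00121284,
       -0.00012057]), 'joint_torque': array([ 1.54862952e-03, -4.98242426e+01, -3.90550625e+01,  1.21772082e-04,
        5.54832310e-03, -2.38214227e-06]), 'eef_pos': array([0.17838703, 0.59842524, 0.23029215]), 'tcp_rot': array([-3.13981339e+00, -2.21020980e-04,  2.85173590e+00]), 'ft_force': array([ 1.24030064, -0.48473952, -0.08425524]), 'torque': array([-0.00184766, -0.01511464,  0.01992649]), 'grasp_force': 0.0, 'opening': 0.0854133872055203}
```

View pics/scene0.png

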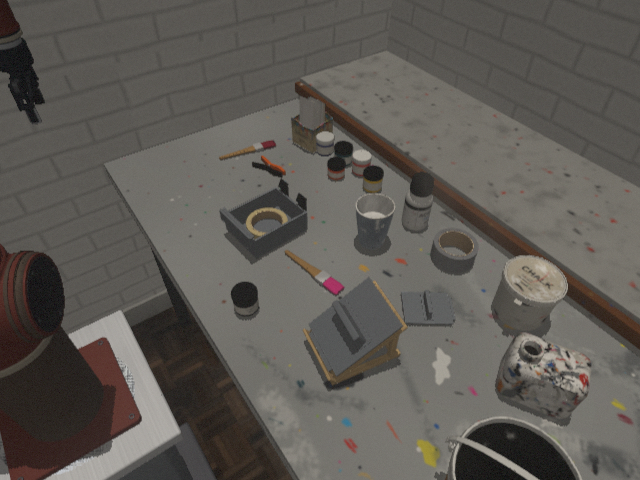

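View pics/top0.png

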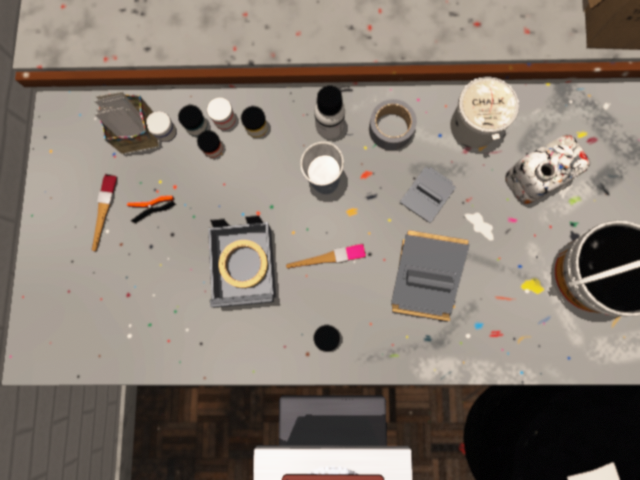

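Candidates for the lid: the large plate with a rib on the wooden stand, top (430,275) / scene (352,325), and a small ribbed plate lying on the bench, top (427,193) / scene (428,307). The larger one on the stand fits. The tub is at top (241,262) with its clips at (220,222) and (253,219). I'll confirm in an enlarged crop and measure with depth.

```bash
cat > h.py <<'E'
import numpy as np,cv2
from plant import *
def cloud(n,d):
    c=get_calibration(n);K=c["intrinsics"];T=c["world_from_camera"]
    v,u=np.mgrid[:480,:640]
    P=np.stack([(u-K[0,2])/K[0,0]*d,(v-K[1,2])/K[1,1]*d,d],-1)
    W=P@T[:3,:3].T+T[:3,3]; W[d<=0]=np.nan
    return W
E
python3 - <<'E'
from h import *
t=cv2.imread("pics/top0.png");s=cv2.imread("pics/scene0.png")
r=lambda im,x,y,w,h:cv2.resize(im[y:y+h,x:x+w],(400,300),interpolation=cv2.INTER_CUBIC)
cv2.imwrite("pics/crop1.png",np.vstack([np.hstack([r(t,180,205,120,90+15),r(t,370,225,120,105)]),np.hstack([r(s,205,170,120,90),r(s,290,275,140,105)])]))
for n in ["top","scene"]:
    W=cloud(n,np.load(f"pics/{n}0.npy"))
    if n=="top": m=np.zeros((480,640),bool);m[225:325,385:475]=1
    else: m=np.zeros((480,640),bool);m[275:385,295:410]=1
    P=W[m];P=P[~np.isnan(P).any(1)];P=P[P[:,2]>.02]
    # ransac plane
    rng=np.random.default_rng(0);best=None
    for _ in range(500):
        a=P[rng.choice(len(P),3,0)];nn=np.cross(a[1]-a[0],a[2]-a[0]);l=np.linalg.norm(nn)
        if l<1e-6: continue
        nn/=l; k=abs((P-a[0])@nn)<.002
        if best is None or k.sum()>best.sum(): best=k
    Q=P[best];c0=Q.mean(0);nn=np.linalg.svd(Q-c0)[2][2];nn*=np.sign(nn[2])
    dd=(P-c0)@nn
    Q=P[abs(dd)<.003];c0=Q.mean(0);nn=np.linalg.svd(Q-c0)[2][2];nn*=np.sign(nn[2])
    up=np.array([0,0,1])-nn*nn[2];up/=np.linalg.norm(up);yy=np.cross(nn,up)
    A=np.c_[(Q-c0)@up,(Q-c0)@yy].astype(np.float32)
    (cx,cy),sz,an=cv2.minAreaRect(A*1000)
    print(n,len(Q),"normal",nn,"tilt",np.degrees(np.arccos(nn[2])),"rectcentre",c0+up*cx/1e3+yy*cy/1e3,sz,an,"updir",up)
    print(" pct",np.percentile(A,[0.5,2,98,99.5],axis=0).round(4).tolist())
    R=P[((P-c0)@nn>.029)&((P-c0)@nn<.04)]
    B=np.c_[(R-c0)@up,(R-c0)@yy].astype(np.float32);(rx,ry),rs,ra=cv2.minAreaRect(B*1000)
    print(" rib n",len(R),"centre",c0+up*rx/1e3+yy*ry/1e3,rs,ra)
    # tub
    m[:]=0
    if n=="top": m[205:315,195:290]=1
    else: m[170:262,210:320]=1
    P=W[m];P=P[~np.isnan(P).any(1)]
    for lo,hi in [(.055,.064),(.074,.081),(.082,.095)]:
        R=P[(P[:,2]>lo)&(P[:,2]<hi)]
        if len(R)>5:
            (x,y),z,a=cv2.minAreaRect((R[:,:2]*1000).astype(np.float32)); print(" tub",lo,len(R),x,y,z,a)
E
```

```text
top 3872 normal [-0.52349067  0.09293805  0.84694748] tilt 32.11880331396637 rectcentre [ 0.48779548 -0.19396242  0.0772653 ] (169.92233276367188, 124.52213287353516) 0.08724963665008545 updir [ 0.83390757 -0.14804799  0.53167656]
 pct [[-0.0862, -0.0619], [-0.0841, -0.0602], [0.076, 0.0593], [0.0776, 0.061]]
 rib n 338 centre [ 0.49438248 -0.19485925  0.08143508] (89.61455535888672, 15.520455360412598) 89.72834777832031
 tub 0.055 600 525.5220947265625 187.98228454589844 (173.8142547607422, 127.02952575683594) 5.080718994140625
 tub 0.074 525 525.5142822265625 187.44406127929688 (173.61192321777344, 125.14530181884766) 5.1406121253967285
 tub 0.082 124 544.648193359375 207.93667602539062 (97.20618438720703, 166.54348754882812) 79.5898666381836
scene 4399 normal [-0.52173136  0.09147187  0.84819177] tilt 31.984462326494015 rectcentre [ 0.48594789 -0.19609162  0.07476536] (125.17896270751953, 168.4909210205078) 89.77169036865234 updir [ 0.83544877 -0.14647397  0.52968927]
 pct [[-0.0836, -0.0572], [-0.0819, -0.0559], [0.077, 0.0636], [0.0791, 0.0656]]
 rib n 344 centre [ 0.49199032 -0.19762341  0.07864731] (90.1803207397461, 15.152637481689453) 88.98724365234375
 tub 0.055 480 523.854736328125 184.88270568847656 (176.53175354003906, 129.73451232910156) 5.749550819396973
 tub 0.074 221 522.8327026367188 187.23744201660156 (174.8841094970703, 125.63578033447266) 6.151166915893555
 tub 0.082 61 608.2985229492188 192.7453155517578 (7.352542400360107, 102.1904296875) 5.34624719619751
```

View pics/crop1.png

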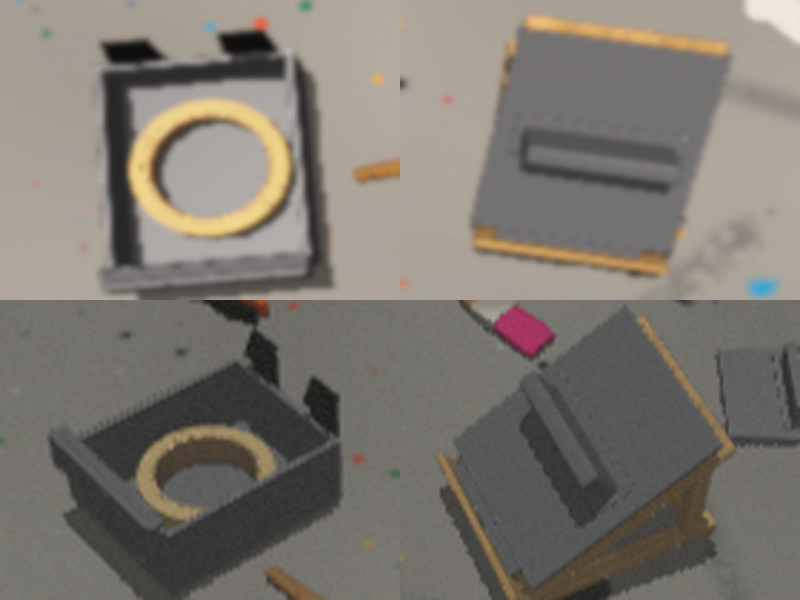

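The crop confirms it: the large ribbed plate on the wooden stand is the lid, with its tongue low and towards the robot. The tub's lip faces the robot and the clips are on the far side. Next I'll refine the tub and check reach.

```bash
cat >> h.py <<'E'
from scipy.spatial.transform import Rotation as Ro
def frame(p,yaw,tilt=0):  # x axis raised by tilt (rad)
    T=np.eye(4);T[:3,:3]=Ro.from_euler('z',yaw).as_matrix()@Ro.from_euler('y',-tilt).as_matrix();T[:3,3]=p;return T
def tool(L,g,s):  # tool pose gripping with TCP at lid point g; tool y = s*lid x, z=-lid z
    R=L[:3,:3];y=s*R[:,0];z=-R[:,2];x=np.cross(y,z)
    M=np.c_[x,y,z]
    return (L[:3,:3]@np.array(g)+L[:3,3]), Ro.from_matrix(M).as_euler('xyz')
LID0_top=np.array([.4932,-.1962,.080])
E
python3 - <<'E'
from h import *
for n in ["top","scene"]:
    W=cloud(n,np.load(f"pics/{n}0.npy")).reshape(-1,3)
    yaw=np.radians(5.3);c,s=np.cos(yaw),np.sin(yaw)
    q=W-[.525,.1875,0];X=np.c_[q[:,0]*c+q[:,1]*s,-q[:,0]*s+q[:,1]*c,q[:,2]]*1000
    X=X[(abs(X[:,0])<110)&(abs(X[:,1])<90)]
    print(n)
    lip=X[(X[:,2]>72)&(X[:,2]<83)&(X[:,0]<-50)]
    print(" lip x/y pct",np.percentile(lip[:,0],[1,5,50,95,99]).round(1),np.percentile(lip[:,1],[.5,2,98,99.5]).round(1),"z",np.median(lip[:,2]))
    print(" lip slope",np.degrees(np.polyfit(lip[:,1],lip[:,0],1)[0]))
    rim=X[(X[:,2]>57)&(X[:,2]<63)]
    f=rim[(abs(rim[:,1])<19)&(rim[:,0]>40)]; print(" +x rim",len(f),np.percentile(f[:,0],[2,20,50,80,98]).round(1),"z",np.median(f[:,2]))
    for sg in(1,-1):
        e=rim[(abs(rim[:,0])<55)&(rim[:,1]*sg>45)]
        print(" side",sg,len(e),np.percentile(e[:,1],[2,20,50,80,98]).round(1),"slope",np.degrees(np.polyfit(e[:,0],e[:,1],1)[0]))
    k=X[(X[:,2]>84)&(X[:,2]<95)&(X[:,0]>50)]
    for sg in(1,-1):
        e=k[k[:,1]*sg>0]
        if len(e):print(" clip",sg,len(e),np.percentile(e[:,0],[2,50,98]).round(1),np.percentile(e[:,1],[2,98]).round(1))
L=frame([0,0,0],np.radians(-10),np.radians(32.05));L[:3,3]=LID0_top-5e-3*L[:3,2]
T=frame([.525,.1875,.06],np.radians(5.3))
def hooked(t,d=0):
    H=frame([0,0,0],np.radians(5.3),np.radians(t)); H[:3,3]=(T@[-.085+d,0,.003,1])[:3]-H[:3,:3]@[-.085,0,.002]; return H
for s in(1,-1):
    for nm,F,g in [("pre",L,(0,0,.11)),("grip",L,(0,0,.009)),("tilt17",hooked(17,.03),(0,0,.009)),("hook",hooked(17),(0,0,.009)),("level",hooked(0),(0,0,.009))]:
        j=inverse_kinematics(*tool(F,g,s));print(s,nm,None if j is None else np.round(j,2))
E
```

```text
top
 lip x/y pct [-86.2 -85.8 -78.3 -71.3 -70.4] [-62.2 -60.5  60.3  62.3] z 76.96408330087257
 lip slope 0.2356487437037329
 +x rim 48 [75.2 76.1 77.8 79.5 80.6] z 60.786742003936354
 side 1 127 [57.8 58.5 60.2 62.2 63.6] slope -0.24056298896072015
 side -1 119 [-62.8 -62.1 -60.4 -58.9 -57.6] slope -0.04003484545566906
 clip 1 55 [83.1 86.7 89.9] [21.9 50.1]
 clip -1 51 [82.8 86.5 89.8] [-50.  -21.6]
scene
 lip x/y pct [-88.9 -88.  -80.3 -74.1 -73.3] [-64.6 -63.7  57.5  61.3] z 74.65200178586883
 lip slope 0.4120236670510126
 +x rim 26 [72.5 73.6 74.7 78.1 82. ] z 58.768082842876936
 side 1 68 [53.8 55.6 58.1 60.  61.3] slope -0.7390121261788909
 side -1 74 [-66.5 -64.7 -62.8 -61.1 -59.6] slope -0.5228900478189576
 clip 1 19 [82.6 85.5 87.1] [20.3 48.2]
 clip -1 24 [80.6 84.8 87. ] [-53.2 -25. ]
1 pre [-0.79 -0.54  2.41  0.42  0.84 -0.83]
1 grip [-0.7  -0.19  2.35  0.54  0.55 -0.93]
1 tilt17 [ 0.22  0.06  2.01 -0.05  0.78  0.16]
1 hook [ 0.23 -0.01  2.08 -0.06  0.78  0.17]
1 level [ 0.2   0.23  1.83 -0.    1.07  0.11]
-1 pre [-0.79 -0.54  2.41  0.42  0.84  2.31]
-1 grip [-0.7  -0.19  2.35  0.54  0.55  2.21]
-1 tilt17 None
-1 hook None
-1 level None
```

```bash
cat >> h.py <<'E'
D=np.radians
TY=D(5.3); TUB=frame([.5291,.1868,0],TY)
LID=frame([0,0,0],D(-10),D(32.05)); LID[:3,3]=LID0_top-5e-3*LID[:3,2]
G=(0,0,.010)
def hooked(t,dx=0,z=.0625,dy=0,dyaw=0):  # lid pose, tongue point at tub (-.085+dx, dy, z), tilt t deg
    H=frame([0,0,0],TY+dyaw,D(t)); H[:3,3]=(TUB@[-.085+dx,dy,z,1])[:3]-H[:3,:3]@[-.085,0,.002]; return H
def st(m=""):
    o=observe();print(m,round(o['time_s'],2),o['eef_pos'].round(4),o['tcp_rot'].round(3),o['ft_force'].round(1),round(o['opening'],4),round(o['grasp_force'],1))
def shots(k):
    for n in ["scene","top"]:
        p,d=get_image(n); cv2.imwrite(f"pics/{n}{k}.png",p[:,:,::-1]); np.save(f"pics/{n}{k}.npy",d)
E
python3 - <<'E'
from h import *
for a in [(20,.03,.17),(20,.03,.075)]:
    print(inverse_kinematics(*tool(hooked(*a),G,1)))
movep([.4,.1,.3],[3.14,0,-1.57+.25]);st("via")
p,r=tool(LID,(0,0,.11),1);movep(p,r);st("pre")
p,r=tool(LID,G,1);print(move_l(p,feed=.08,max_force=8));st("at")
gripper_to(0.0,f_grip=70);st("grip")
E
```

```text
[ 0.21986766 -0.11421022  1.9609982  -0.05347198  0.94902193  0.15092559]
[ 0.21986766  0.00692142  2.03942416 -0.06379111  0.74980234  0.16647295]Traceback (most recent call last):
  File "<stdin>", line 4, in <module>
plant.Unreachable: the arm cannot take that pose within its joint ranges
```

Run:
```python
from h import *
movep([.42,.1,.3],[3.14,0,1.57]);st("via")
p,r=tool(LID,(0,0,.11),1);movep(p,r);st("pre")
p,r=tool(LID,G,1);print(move_l(p,feed=.08,max_force=8));st("at")
gripper_to(0.0,f_grip=70);st("grip")
```

```text
via 2.11 [0.42   0.1006 0.3   ] [ 3.14  -0.     1.571] [-0.5  0.3 -0.3] 0.0849 0.0
pre 3.31 [ 0.439  -0.1861  0.1698] [ 2.582 -0.     1.397] [ 0.2 -0.7 -0.4] 0.0857 0.0
False
at 4.71 [ 0.4907 -0.1959  0.0847] [2.582 0.    1.396] [-0.8 -1.2  1. ] 0.0854 0.0
grip 5.36 [ 0.4905 -0.1957  0.0844] [2.582 0.    1.397] [-5.7  0.7  6.7] 0.0127 68.4
```

Run:
```python
from h import *
p,r=tool(LID,G,1)
move_l([p[0]+.005,p[1],p[2]+.04],feed=.08);st("lift")
move_l([p[0]-.01,p[1],p[2]+.19],feed=.2);st("up")
p,r=tool(hooked(20,.03,.17),G,1);movep(p,r);hold(.3);st("over");shots(1)
```

```text
lift 6.01 [ 0.4953 -0.1954  0.1237] [ 2.583 -0.     1.397] [ 0.1 -0.3 -2.7] 0.013 68.1
up 6.91 [ 0.4799 -0.1952  0.2721] [ 2.585e+00 -1.000e-03  1.396e+00] [ 0.1  0.5 -2.4] 0.0131 68.1
over 8.68 [0.5515 0.188  0.2069] [ 2.792 -0.     1.662] [-0.2 -0.4 -1.5] 0.0128 68.2
```

Run:
```python
from h import *
t=cv2.imread("pics/top1.png");s=cv2.imread("pics/scene1.png")
r=lambda im,x,y,w,h:cv2.resize(im[y:y+h,x:x+w],(400,300),interpolation=cv2.INTER_CUBIC)
cv2.imwrite("pics/crop2.png",np.hstack([r(t,160,160,200,150),r(s,150,90,240,180)]))
H0=hooked(20,.03,.17)
for n in["top","scene"]:
    W=cloud(n,np.load(f"pics/{n}1.npy")).reshape(-1,3)
    X=((W-H0[:3,3])@H0[:3,:3])*1000
    X=X[(X[:,0]>-100)&(X[:,0]<95)&(abs(X[:,1])<80)&(abs(X[:,2]-5)<7)]
    c=X.mean(0);nn=np.linalg.svd(X-c)[2][2];nn*=np.sign(nn[2])
    print(n,len(X),"normal in lid frame(deg)",np.degrees(nn[:2]).round(2),"z at 0",c[2]+(nn[0]*c[0]+nn[1]*c[1])/nn[2])
    for nm,ax,sel in[("tongue tip",0,(abs(X[:,1])<40)&(X[:,0]<-60)),("tongue shoulder",0,(abs(X[:,1])>50)&(X[:,0]<-50)),("far",0,(X[:,0]>50)&(abs(X[:,1])<55)),("y+",1,(X[:,1]>40)&(abs(X[:,0])<65)),("y-",1,(X[:,1]<-40)&(abs(X[:,0])<65))]:
        e=X[sel]
        if len(e)<5: print(nm,"none");continue
        o=1-ax;sgn=1 if nm in("far","y+") else -1
        b=np.round(e[:,o]/6).astype(int);pts=np.array([[k*6,sgn*np.max(sgn*e[b==k,ax])] for k in np.unique(b) if (b==k).sum()>3])
        pf=np.polyfit(pts[:,0],pts[:,1],1);print(" ",nm,len(pts),"edge",np.median(pts[:,1]).round(1),"slope deg",np.degrees(pf[0]).round(2))
```

```text
top 3419 normal in lid frame(deg) [-0.07  0.07] z at 0 5.966081439740128
  tongue tip 8 edge -82.3 slope deg 0.39
  tongue shoulder 3 edge -73.2 slope deg 6.66
  far 19 edge 78.2 slope deg 0.02
  y+ 8 edge 61.8 slope deg 0.26
  y- 23 edge -61.5 slope deg -0.13
scene 2367 normal in lid frame(deg) [-0.07  0.04] z at 0 4.1108281112366685
  tongue tip 14 edge -85.0 slope deg -1.5
  tongue shoulder 6 edge -76.6 slope deg 0.0
  far 19 edge 75.2 slope deg -0.09
  y+ 8 edge 58.8 slope deg 0.21
  y- 23 edge -64.6 slope deg -0.08
```

View pics/crop2.png

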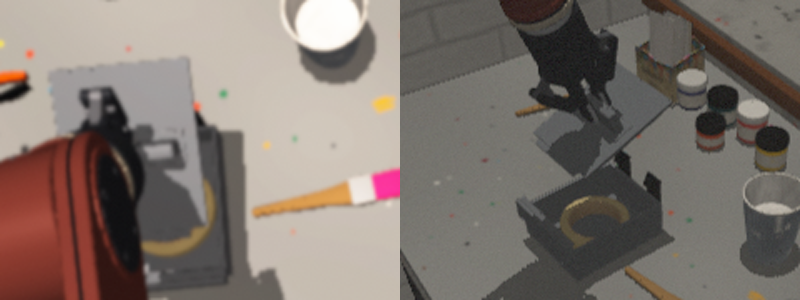

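The lid sits square in the grip. It is about 0.5 mm forward and 1.4 mm off to -y, so I correct for that and hook the tongue.

```bash
cat >> h.py <<'E'
TUB=TUB@frame([-.0005,.0014,0],0)
E
python3 - <<'E'
from h import *
t=17;k=np.tan(D(t))
p,r=tool(hooked(t,.03,.12),G,1);movep(p,r);st("a")
p,r=tool(hooked(t,.03,.0634+.03*k),G,1);print(move_l(p,feed=.06,max_force=8));st("b")
p,r=tool(hooked(t,-.003,.0634),G,1);print(move_l(p,feed=.03,max_force=6));hold(.2);st("c")
o=observe();H=hooked(t,0,.0634);q,_=tool(H,G,1);print("tongue dx,dy,dz mm",(TUB[:3,:3].T@(o['eef_pos']-q)*1000).round(1))
shots(2)
s=cv2.imread("pics/scene2.png");u=cv2.imread("pics/top2.png")
z=lambda im,x,y,w,h:cv2.resize(im[y:y+h,x:x+w],(400,300),interpolation=cv2.INTER_CUBIC)
cv2.imwrite("pics/crop3.png",np.hstack([z(s,200,150,140,105),z(u,180,200,140,105)]))
E
```

```text
a 9.11 [0.551  0.1899 0.1506] [2.849e+00 1.000e-03 1.663e+00] [ 0.5 -0.3 -2.1] 0.0129 68.3
False
b 10.05 [0.5527 0.1904 0.1055] [ 2.844 -0.     1.663] [-0.  -0.2 -1.6] 0.0126 68.3
True
c 11.26 [0.523  0.1876 0.0972] [ 2.84  -0.     1.663] [5.2 0.1 1.5] 0.0132 68.9
tongue dx,dy,dz mm [ 0.5 -0.1  1.3]
```

View pics/crop3.png

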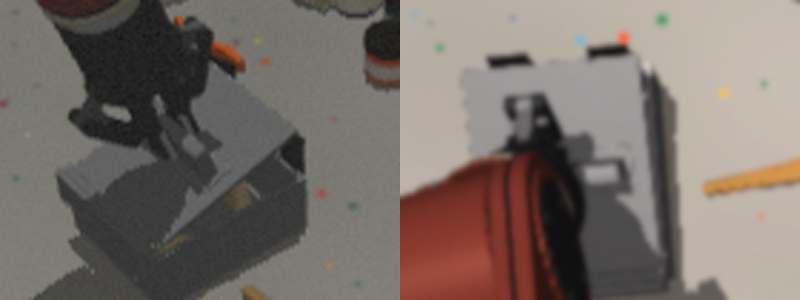

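The crop shows the tongue end under the lip at the near side, with the clip edge well raised. Now I seat it on the ledge and swing it down.

Run:
```python
from h import *
o=observe();p=o['eef_pos'].copy()
print(move_l([p[0],p[1],p[2]-.004],feed=.01,max_force=4));st("down")
o=observe();q,_=tool(hooked(17,0,.0634),G,1);d=(TUB[:3,:3].T@(o['eef_pos']-q));print("tongue",(d*1000).round(1))
dx=d[0];z=.0634+d[2]
np.save("d.npy",[dx,z])
hold(.15)
for t in (13,9,6):
    p,r=tool(hooked(t,dx,z),G,1);print(t,move_l(p,feed=.03,rotation=r,max_force=15));st()
```

```text
True
down 11.7 [0.5235 0.1877 0.094 ] [2.843 0.    1.663] [-0.8  0.2  3.7] 0.0128 69.6
tongue [ 1.  -0.  -1.9]
13 False
 12.21 [0.5257 0.1878 0.0883] [2.914 0.    1.663] [ 0.9 -0.6  3.3] 0.0132 69.6
9 False
 12.56 [0.5272 0.188  0.0827] [2.984 0.    1.663] [0.8 0.6 5.2] 0.0128 69.6
6 False
 12.86 [0.5279 0.1882 0.0785] [3.037 0.    1.663] [-1.7 -0.4  5.8] 0.0131 69.9
```

Run:
```python
from h import *
dx,z=np.load("d.npy")
p,r=tool(hooked(4.5,dx-.001,z),G,1);print(move_l(p,feed=.02,rotation=r,max_force=12));st()
gripper_to(.06);st("open")
R=hooked(4.5)[:3,2]
move_l(p+.09*R,feed=.12);st("up")
p=observe()['eef_pos'];movep([p[0]-.10,p[1]-.1,.28],[3.14,0,1.57]);gripper_to(0,f_grip=40);shots(4)
H0=hooked(0,0,.062)
for n in["top","scene"]:
    W=cloud(n,np.load(f"pics/{n}4.npy")).reshape(-1,3)
    X=((W-H0[:3,3])@H0[:3,:3])*1000
    X=X[(X[:,0]>-65)&(X[:,0]<70)&(abs(X[:,1])<58)&(abs(X[:,0])>14)&(abs(X[:,2]-8)<16)]
    A=np.c_[X[:,:2],np.ones(len(X))];c=np.linalg.lstsq(A,X[:,2],rcond=None)[0];print(n,len(X),np.degrees(c[:2]).round(2),c[2])
s=cv2.imread("pics/scene4.png");u=cv2.imread("pics/top4.png")
f=lambda im,x,y,w,h:cv2.resize(im[y:y+h,x:x+w],(400,300),interpolation=cv2.INTER_CUBIC)
cv2.imwrite("pics/crop4.png",np.hstack([f(s,200,150,140,105),f(u,180,200,140,105)]))
st()
```

```text
False
 13.12 [0.5278 0.1882 0.0772] [3.061 0.    1.664] [-4.1 -0.5 10.7] 0.0127 70.6
open 13.63 [0.5274 0.188  0.0759] [3.063 0.    1.663] [-0.5  0.   0.5] 0.06 0.0
up 14.53 [0.52   0.1873 0.165 ] [3.064 0.    1.663] [-0.8  0.2 -0.4] 0.0598 0.0
top 751 [ 4.88 -0.13] 13.671464606340066
scene 1472 [4.88 0.38] 11.04519885451953
 15.99 [0.42   0.0873 0.28  ] [ 3.14 -0.    1.57] [ 0.3 -0.1 -0.1] 0.0001 0.0
```

View pics/crop4.png

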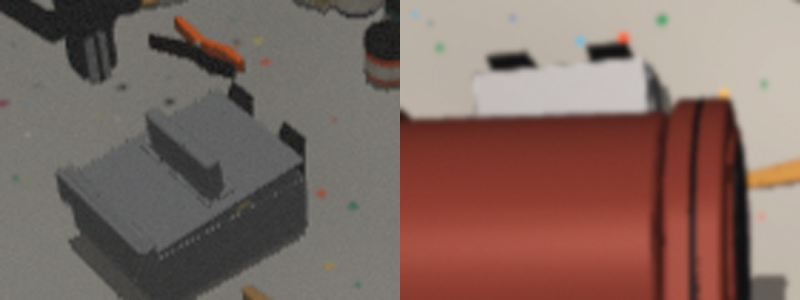

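The lid rests at 4.9° on both clips with its tongue under the lip. Now I press beside each clip in turn.

```bash
cat > press.py <<'E'
from h import *
import sys
r=tool(frame([0,0,0],TY),G,1)[1]
P=lambda y,z:(TUB@[.052,y,z,1])[:3]
def press(y,F,zt=.0625):
    movep(P(y,.105),r)
    a=move_l(P(y,zt),feed=.02,max_force=F);o=observe()
    print("press",y,F,a,"z",o['eef_pos'][2].round(4),o['ft_force'].round(1),round(o['time_s'],2))
    hold(.1);move_l(P(y,.105),feed=.08)
E
python3 - <<'E'
from press import *
movep(P(0,.15),r)
press(.034,14);press(-.034,14);press(.034,20);press(-.034,20)
E
```

```text
press 0.034 14 True z 0.0744 [-0.1 -0.2  3.4] 18.72
press -0.034 14 True z 0.0742 [-1.  -1.   4.5] 21.19
press 0.034 20 False z 0.065 [-6.  -2.  15.7] 24.49
press -0.034 20 False z 0.065 [-8.5 -2.9 16.1] 27.93
```

Run:
```python
from press import *
movep([.40,-.05,.3],[3.14,0,1.57]);shots(5);st()
H0=hooked(0,0,.062)
for n in["top","scene"]:
    W=cloud(n,np.load(f"pics/{n}5.npy")).reshape(-1,3)
    X=((W-H0[:3,3])@H0[:3,:3])*1000
    K=X[(X[:,2]>24)&(X[:,2]<34)&(X[:,0]>60)&(X[:,0]<100)]
    for sg in(1,-1):
        e=K[K[:,1]*sg>0];e=e[abs(e[:,1])<55];print(" clip",sg,len(e),np.percentile(e[:,0],[2,50,98]).round(1) if len(e) else"")
    X=X[(X[:,0]>-65)&(X[:,0]<66)&(abs(X[:,1])<58)&(abs(X[:,0])>20)&(abs(X[:,2]-5)<16)]
    A=np.c_[X[:,:2],np.ones(len(X))];c=np.linalg.lstsq(A,X[:,2],rcond=None)[0];print(n,len(X),np.degrees(c[:2]).round(2),c[2])
s=cv2.imread("pics/scene5.png");u=cv2.imread("pics/top5.png")
f=lambda im,x,y,w,h:cv2.resize(im[y:y+h,x:x+w],(400,300),interpolation=cv2.INTER_CUBIC)
cv2.imwrite("pics/crop5.png",np.hstack([f(s,200,150,140,105),f(u,180,200,140,105)]))
```

```text
30.09 [ 0.4002 -0.0495  0.2991] [-3.142e+00 -1.000e-03  1.571e+00] [ 0.4  0.6 -0.2] 0.0001 0.0
 clip 1 51 [79.5 83.2 86.9]
 clip -1 51 [80.4 83.2 86. ]
top 2458 [0.11 0.06] 6.228663486783717
 clip 1 13 [78.7 81.7 84. ]
 clip -1 24 [77.  81.5 84.5]
scene 1051 [0.  0.1] 3.7708247990147647
```

View pics/crop5.png

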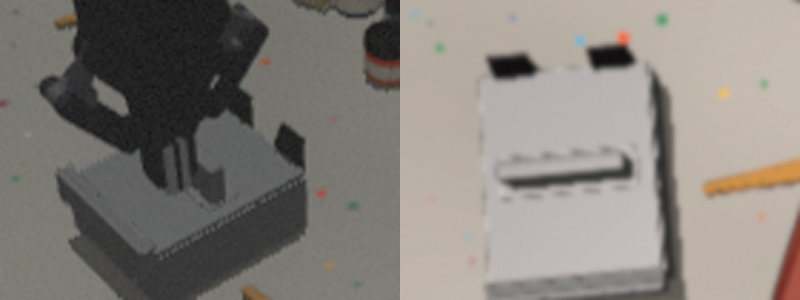

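The lid is level to 0.1°, its top is at 65 mm, and both clips are back where they started. I'm handing in.

```bash
python3 -c "
from plant import *
print(job_done())"
```

```text
the job is handed in; nothing more can be done
None
```

The lid is on the tub: tongue under the lip, level to about 0.1°, and both clips snapped over it and back at rest; I didn't measure the jar, cup or brush again, but the arm passed well above them, and I handed in at about 30 s without being shown a verdict.

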